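# Cotter the clamp nut on the bench-block clamp

## Robot

A 6-joint arm with a two-finger parallel gripper is mounted at the origin on a cart in front of the work surface, level with it; the furniture and walls round the work are solid. World frame = base frame: x ahead of the robot, y to its left, z up, the work surface at z = 0. Lengths are in m, angles in rad, forces in N, time in s.
With the tool pointing down it reaches from about 0.35 to 0.775 m from the base axis. Payload 7.3 kg.
Tool frame: the origin (TCP) lies at the centre of the arm's flange, where the gripper is bolted on; the fingertips stand 178 mm ahead of it and the grasp point (between the pads) lies 159 mm ahead of it; x points along the fingers, y is the direction in which the jaws open and shut, and the axes are right-handed (so a half turn about x gives the same grasp; the last joint's range is limited). The gripper opens to 92 mm and grips with 3 to 60 N. Pads are 19 mm wide; open, the fingers measure 130 mm over their backs; the gripper's body (75 mm by 190 mm) begins 47 mm behind the grasp point.
Start: joints at [1.073, 0.342, 1.524, -0, 1.275, -0.146], TCP at [0.181, 0.493, 0.405] pointing down, gripper open.
Joint ranges: [-2.53, 2.53], [-0.77, 2.02], [0.04, 2.7], [-1, 4.14], [0.28, 2.66], [-3.11, 3.11]. Speed limits (rad/s): [2.57, 2.57, 3.14, 3.14, 3.14, 3.14].

## Interface

Orientations are given as [roll, pitch, yaw] about the fixed x, y, z axes, in that order (R = Rz(yaw) Ry(pitch) Rx(roll)).
In Python, from cell import readout, cams, workorder gives the robot as it stands.
- The arm moves only by the shell command python3 -m inch 'ROWS' [FORCE]. ROWS is text: rows parted by semicolons, each of 5 numbers parted by spaces: the shift along the world's x, y, z in mm, then the turn about the world's z in rad, then the opening, from 0 (shut) to 1 (fully open). A call has 1 to 8 rows; each row shifts and turns the commanded pose from where the row before left it; what a row does not reach is not made up. A row lasts 1/12 s, in which the tool goes at most 41.7 mm and 7.16 degrees, less where a joint would pass 70% of its speed; a pose out of reach is approached as far as the arm can. A call is refused whole if a number of a shift passes 41.7 or a number of a turn 0.125, either way. A call with a gripper value outside its range is refused whole. The fingers move at their own pace and stop on an object; FORCE is the grip in N (left out, the last holds). Time passes only in rows, so rows that do not move let the fingers close. It gives the time, the measured TCP pose, the force and the opening at its end, in the units of the state.
- readout.observe(): the state, without advancing time (a new reading comes with each control period).
- cams.read_camera(name): name is "scene" or "top" or "wrist"; returns a dict with "color" (480x640x3 uint8, red, green, blue), "fx", "fy", "cx", "cy" (pixels), "world_to_cam" (4x4, takes a point from world to camera coordinates); the wrist camera has in their place "T_tool_cam" (4x4, takes a point from camera to tool coordinates, whose origin is the TCP and whose axes are the tool frame's). Camera axes: x right, y down, z forward; pixel columns grow to the right and rows downward; lengths in m; the calibration is good to about 2 mm. A picture is of the moment at which its call begins: read the wrist's pose just before it. There is no depth.
- workorder.hand_in(): hands the job in, once; it reports no verdict.
The state is a dict: "time": time; "qpos": joint angles; "qvel": joint speeds; "joint_efforts": joint torques, N m; "tool_pos": TCP position; "tool_rot": TCP orientation; "contact_force": force on the tool from outside, world axes, zero at the start; "torque": the same for the moment, N m; "opening": finger opening in m.
Only numpy, scipy, OpenCV 4.12 (cv2) and the standard library are available. Lean on these libraries where they do the work, as an engineer would, in place of code of your own. Each camera call takes 0.05 s, during which the arm holds its last target.

## Task

The nut on the bench-block clamp must not shake loose under the hammer. Turn the slotted nut clockwise (as seen from above) until its slot lines up with the notches of the two cheeks, then pick up the long cotter by its handle and lay it across, handle up and fairly central, so that it sits right down in the slot and in both notches. Leave the short cotter where it lies.

Things in the scene. Friction and masses are not known exactly. Their poses are not given: they have to be found in the camera images.
- nut_grip (a point): Clamp's steel hex nut: point on its vertical axis 72 mm above the bench. Hexagon 50 mm across flats, 43 to 65 mm above the bench; on it two lugs (29 long, 13 thick, top at 83 mm) with an open-topped slot 24 mm wide between. y axis: along the slot. Grip the flats at x = +25 and -25 mm (29 mm wide, 43 to 83 mm above the bench). Below it: washer (top 43 mm) and strap 30 mm wide (top 40 mm).
- nut (a joint): Turn of the nut on its threaded stud, rad: 0 when its slot is in line with the notches, growing counter-clockwise seen from above; its height stays practically the same. Starts at 0.6 to 1.2; stops at -0.35 and 1.75. Slight friction (0.1 N m); stays where it is left.
- seat (a point): Fixed point of the clamp on the nut's axis, level with the floors of slot and notches, 65 mm above the bench. y axis: line through both notches. Upright cheek plates at y = +81 and -81 mm (46 wide, 12 thick, tops 89 mm above the bench), each with an open notch 18 mm wide, 24 deep, flaring to 34 at the top. A strap runs along +x to a square steel block (x = 38 to 98 mm, top 32 mm above the bench).
- long_cotter_grip (a point): Long cotter: loose steel bar, flat underneath, 200 mm long (y axis), 14 wide (x), 12 high, with an upright flat handle at mid-length, 26 mm long (y), 14 thick (x), its top 52 mm above the bar's underside; 0.2 kg. This point lies in the handle, 38 mm above the underside. It lies on the bench, handle up.
- short_cotter_grip (a point): Short cotter, a bystander: same section and handle but 130 mm long, too short to reach both cheeks. This point lies in its handle, 38 mm above the underside.

How it is judged:
By the outcome, as a careful person would: the job done as asked, in the order asked, and still so for the second after the job is handed in, with the robot touching nothing.
It also fails if it takes over 54 s, if anything falls off the work surface, if the arm or the gripper's body presses on something with over 40 N, if the wrist force passes 120 N, or if a joint passes its speed limit or range.

## Working session

There is one attempt and no reset: what is moved stays moved. The work goes in short steps, Python scripts to look and compute and a shell command to move; the robot and the scene stay as the last step left them, time stands still between calls to the robot, and variables do not carry over. Pictures are saved under pics/ and viewed, and the job is handed in when it is done.

```bash
mkdir -p pics; ls
python3 - <<'E'
from cell import readout,cams
import cv2
print(readout.observe())
for n in("scene","top","wrist"):
    d=cams.read_camera(n); cv2.imwrite(f"pics/a_{n}.png",d["color"][:,:,::-1])
    print(n,{k:v for k,v in d.items() if k!="color"})
E
```

```text
pics
{'time': 0.0, 'qpos': array([ 1.07299139e+00,  3.42745450e-01,  1.52500124e+00, -7.35222321e-06,
        1.27540883e+00, -1.46017995e-01]), 'qvel': array([-0.00014723, -0.00116911, -0.00114394, -0.00046076,  0.00027102,
       -0.00014764]), 'joint_efforts': array([ 3.42986618e-05, -4.31252110e+01, -2.44215310e+01,  7.17959111e-02,
        5.61997353e-02, -1.65405140e-04]), 'tool_pos': array([0.18082935, 0.4927384 , 0.40403846]), 'tool_rot': array([-1.71231594,  1.56923344, -2.06410073]), 'contact_force': array([-0.48518648,  0.17599705,  0.72769642]), 'torque': array([0.01892457, 0.01238088, 0.0140915 ]), 'opening': 0.09158400852984011}
scene {'fx': 519.8028853332352, 'fy': 519.8028853332352, 'cx': 312.0536240887813, 'cy': 240.43955581966912, 'world_to_cam': array([[ 0.84529889, -0.5342632 ,  0.00571072, -0.33582973],
       [-0.21101793, -0.34364898, -0.91508295,  0.21964049],
       [ 0.49085763,  0.77231355, -0.40322522,  0.60451448],
       [ 0.        ,  0.        ,  0.        ,  1.        ]])}
top {'fx': 551.7903095060838, 'fy': 551.7903095060838, 'cx': 308.4987985464187, 'cy': 242.56191261273375, 'world_to_cam': array([[ 0.01616021, -0.99965716,  0.02060143,  0.07820013],
       [-0.9874927 , -0.01918864, -0.15649267,  0.48311279],
       [ 0.15683433, -0.01781481, -0.98746424,  0.92661718],
       [ 0.        ,  0.        ,  0.        ,  1.        ]])}
wrist {'fx': 374.8485624830807, 'fy': 374.8485624830807, 'cx': 318.2522294067931, 'cy': 236.19263938085862, 'T_tool_cam': array([[-1.53497944e-03, -2.98444838e-01,  9.54425651e-01,
         2.04363602e-02],
       [ 9.99998820e-01, -5.13426414e-04,  1.44772740e-03,
         5.61712278e-04],
       [ 5.79605704e-05,  9.54426747e-01,  2.98445274e-01,
        -8.12201037e-02],
       [ 0.00000000e+00,  0.00000000e+00,  0.00000000e+00,
         1.00000000e+00]])}
```

View pics/a_top.png

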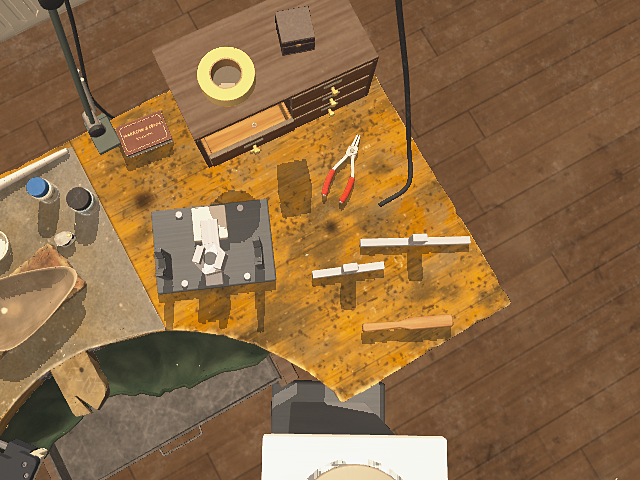

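View pics/a_scene.png

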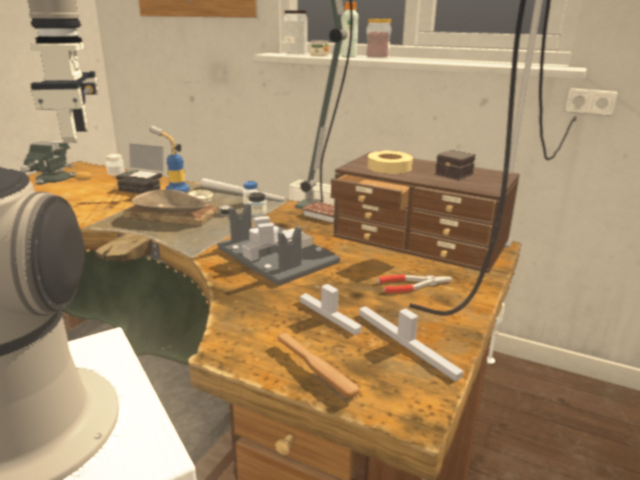

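View pics/a_wrist.png

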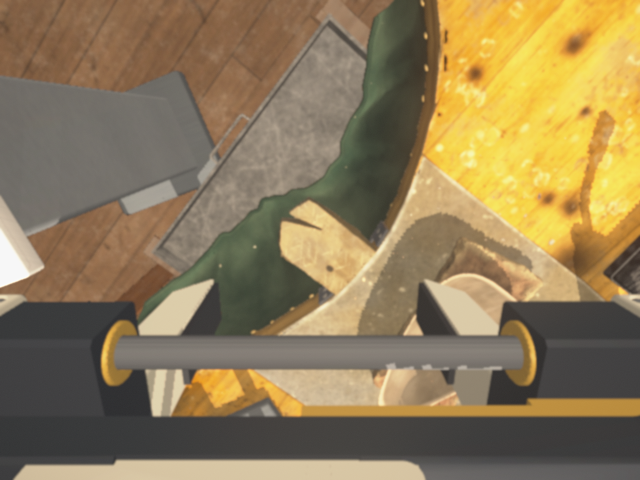

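The top view shows the clamp around (212,248), the long cotter at (415,243) and the short one at (348,270). I'll enlarge the clamp and the long cotter.

Run:
```python
import cv2
im=cv2.imread("pics/a_top.png")
cv2.imwrite("pics/b1.png",cv2.resize(im[190:310,140:290],None,fx=5,fy=5,interpolation=cv2.INTER_CUBIC))
cv2.imwrite("pics/b2.png",cv2.resize(im[215:295,300:480],None,fx=4.4,fy=4.4,interpolation=cv2.INTER_CUBIC))
im=cv2.imread("pics/a_scene.png")
cv2.imwrite("pics/b3.png",cv2.resize(im[195:290,210:345],None,fx=5.8,fy=5.8,interpolation=cv2.INTER_CUBIC))
```

```text
(no output)
```

View pics/b1.png

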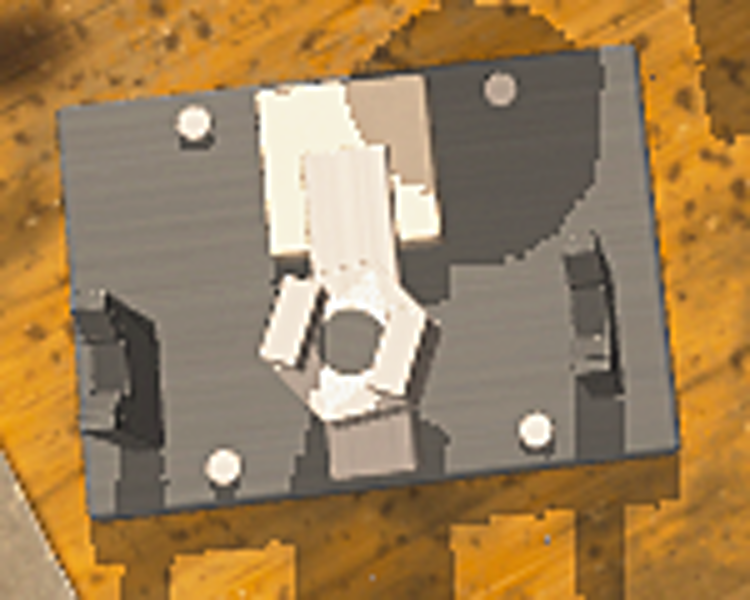

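View pics/b2.png

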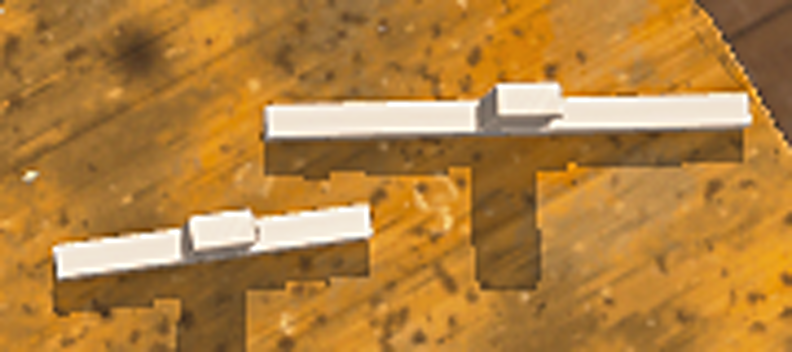

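View pics/b3.png

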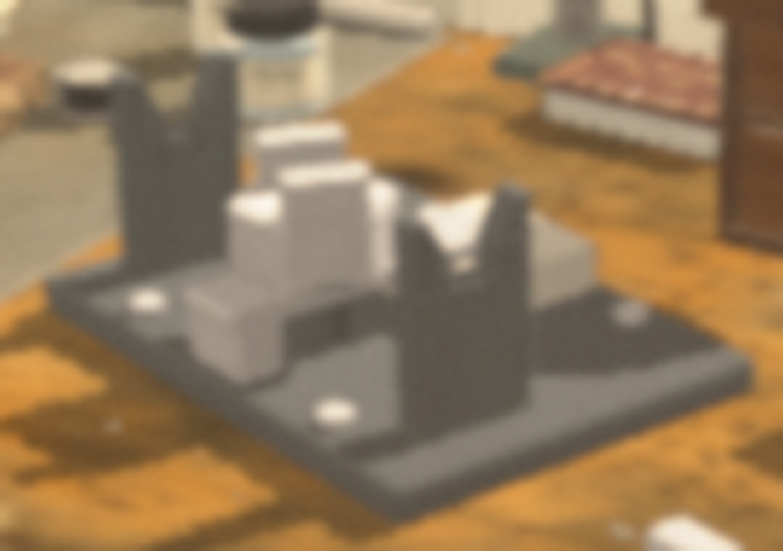

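```bash
cat > h.py <<'E'
import numpy as np,cv2
from scipy.optimize import least_squares
from scipy.spatial.transform import Rotation as R
TOP=dict(fx=551.7903,fy=551.7903,cx=308.4988,cy=242.5619,W=np.array([[0.01616021,-0.99965716,0.02060143,0.07820013],[-0.9874927,-0.01918864,-0.15649267,0.48311279],[0.15683433,-0.01781481,-0.98746424,0.92661718]]))
def proj(P,c=TOP):
    q=np.asarray(P)@c['W'][:,:3].T+c['W'][:,3]
    return np.c_[q[:,0]/q[:,2]*c['fx']+c['cx'],q[:,1]/q[:,2]*c['fy']+c['cy']]
def unproj(uv,z,c=TOP):
    uv=np.atleast_2d(uv).astype(float); C=-c['W'][:,:3].T@c['W'][:,3]
    d=np.c_[(uv[:,0]-c['cx'])/c['fx'],(uv[:,1]-c['cy'])/c['fy'],np.ones(len(uv))]@c['W'][:,:3]
    return C+d*((z-C[2])/d[:,2])[:,None]
def wcam(d,s):
    T=np.eye(4);T[:3,:3]=R.from_euler('xyz',s['tool_rot']).as_matrix();T[:3,3]=s['tool_pos']
    M=np.linalg.inv(T@d['T_tool_cam'])
    return dict(fx=d['fx'],fy=d['fy'],cx=d['cx'],cy=d['cy'],W=M[:3])
def xf(p,x,y,a):
    p=np.asarray(p,float);c,s=np.cos(a),np.sin(a)
    return np.c_[x+c*p[:,0]-s*p[:,1],y+s*p[:,0]+c*p[:,1],p[:,2]]
E
python3 - <<'E'
from h import *
b1=lambda l:np.array(l)/5+[140,190]
b2=lambda l:np.array(l)/4.4+[300,215]
l=unproj(b1([(290,276),(322,288),(292,368),(262,354),(404,302),(438,322),(405,396),(370,384)]),.083)
c=l.mean(0);print('nut',c, l[:4].mean(0),l[4:].mean(0))
d=l[4:].mean(0)-l[:4].mean(0);print('lug sep',np.hypot(*d[:2]),'slot angle',np.arctan2(d[1],d[0])) 
for a,b in((1,2),(0,3),(4,7),(5,6)): e=l[b]-l[a];print(np.arctan2(e[1],e[0]),np.linalg.norm(e))
n=unproj(b1([(105,368),(588,312)]),.065);print('notch',n,n.mean(0)); e=n[0]-n[1];print(np.linalg.norm(e),np.arctan2(-e[0],e[1]))
h=unproj(b2([(497,85),(560,83),(560,113),(497,116)]),.052);print('handle',h.mean(0))
h=unproj(b2([(266,106),(749,95),(749,124),(266,138)]),.012);print('bar',h.mean(0),h)
e=h[0]+h[3]-h[1]-h[2];print(np.linalg.norm(e)/2,np.arctan2(-e[0],e[1]))
h=unproj(b1([(60,112),(635,45),(678,450),(95,520)]),.01);print('plate',h.mean(0));e=h[0]+h[3]-h[1]-h[2];print(np.arctan2(-e[0],e[1]))
E
```

```text
nut [0.44670933 0.25040083 0.083     ] [0.45126295 0.26914926 0.083     ] [0.44215572 0.23165239 0.083     ]
lug sep 0.0385870045757202 slot angle -1.8090626164741956
2.8302294381228696 0.028149807416954522
2.8463599621652635 0.02733372835754223
2.791171397106856 0.02923388792833043
2.762406819414026 0.026646728158013548
notch [[0.43672813 0.33396634 0.065     ]
 [0.45875596 0.17291804 0.065     ]] [0.44774204 0.25344219 0.065     ]
0.16254778645117066 0.13593425891502361
handle [ 0.49181985 -0.10585269  0.052     ]
bar [ 0.49169772 -0.10631279  0.012     ] [[ 0.49378758 -0.00701215  0.012     ]
 [ 0.50225635 -0.20578504  0.012     ]
 [ 0.49018942 -0.20542334  0.012     ]
 [ 0.48055754 -0.00703062  0.012     ]]
0.1987889315514631 0.04554306749176456
plate [0.47670836 0.25594554 0.01      ]
0.13911395840294444
```

```bash
python3 - <<'E'
from h import *
from cell import readout
s=readout.observe()
M=R.from_euler('xyz',s['tool_rot']).as_matrix();print(M.round(3), np.arctan2(M[1,1],M[0,1]))
E
python3 -m inch '30 -30 0 0 1'
python3 - <<'E'
from h import *
from cell import readout
s=readout.observe()
print(s)
M=R.from_euler('xyz',s['tool_rot']).as_matrix();print(M.round(3), np.arctan2(M[1,1],M[0,1]))
E
```

```text
[[-0.001  0.345  0.939]
 [-0.001  0.939 -0.345]
 [-1.    -0.001 -0.   ]] 1.21897593002958
time: 0.23
tool_pos: [0.2075, 0.4659, 0.4043]
tool_rot: [2.664, 1.568, 2.318]
contact_force: [1.0, -0.1, 0.0]
opening: 0.0919
{'time': 0.2333, 'qpos': array([ 1.00075102,  0.31474759,  1.56541986,  0.0027448 ,  1.26074829,
       -0.22471827]), 'qvel': array([-1.04584195, -0.37919889,  0.56475091, -0.06109264, -0.1734723 ,
       -1.04936859]), 'joint_efforts': array([  9.75634933, -39.67146993, -24.96551692,   0.57155237,
         0.67486854,   2.30175309]), 'tool_pos': array([0.20748692, 0.46592258, 0.40428689]), 'tool_rot': array([2.66392254, 1.56809591, 2.31775894]), 'contact_force': array([ 0.97564111, -0.11355692,  0.04633092]), 'torque': array([-0.03430766, -0.03807329,  0.03964493]), 'opening': 0.0919327885602597}
[[-0.002  0.339  0.941]
 [ 0.002  0.941 -0.339]
 [-1.     0.001 -0.002]] 1.2246312403957686
```

```bash
python3 -m inch '29 -26 0 0 1;29 -26 0 0 1;29 -26 0 0 1;29 -26 0 0 1;30 -27 0 0 1;30 -27 0 0 1;30 -27 0 0 1;30 -26 0 0 1'; python3 -m inch '0 0 0 0.04 1;0 0 0 0 1;0 0 0 0 1'
cat > snap.py <<'E'
import sys,pickle;from h import *
from cell import readout,cams
def snap(n,cam='wrist'):
    s=readout.observe();d=cams.read_camera(cam);cv2.imwrite(f'pics/{n}.png',d['color'][:,:,::-1])
    c=wcam(d,s) if cam=='wrist' else dict(fx=d['fx'],fy=d['fy'],cx=d['cx'],cy=d['cy'],W=d['world_to_cam'][:3])
    pickle.dump((s,c),open(f'pics/{n}.pkl','wb'));return s,c
if __name__=='__main__':
    for n,cam in zip(sys.argv[1::2],sys.argv[2::2]):
        s,_=snap(n,cam)
    print(s['time'],s['tool_pos'],s['qpos'].round(3),s['contact_force'].round(1),s['opening'])
E
python3 snap.py c1 wrist
```

```text
time: 0.9
tool_pos: [0.4475, 0.2507, 0.4046]
tool_rot: [-2.745, 1.571, -3.097]
contact_force: [1.1, 0.8, 0.3]
opening: 0.0919
time: 1.15
tool_pos: [0.4463, 0.2522, 0.4044]
tool_rot: [-2.892, 1.57, 3.077]
contact_force: [-0.3, -0.7, -0.1]
opening: 0.0924
1.15 [0.44627191 0.25222469 0.40435899] [ 3.650e-01  3.200e-01  1.558e+00  1.000e-03  1.265e+00 -8.930e-01] [-0.3 -0.7 -0.1] 0.09235797925649392
```

View pics/c1.png

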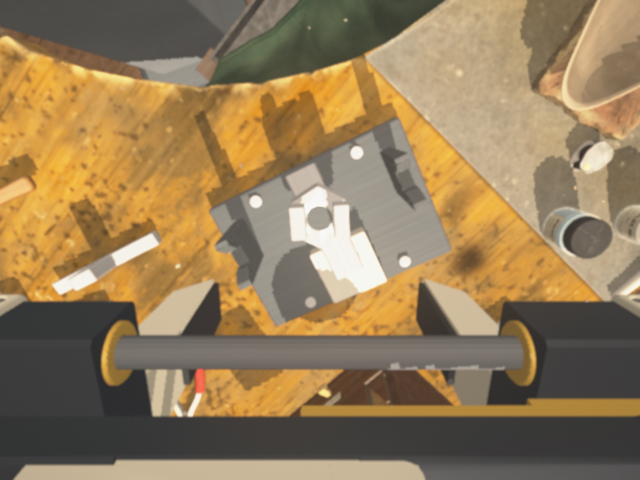

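Run:
```python
import cv2
im=cv2.imread("pics/c1.png")
cv2.imwrite("pics/c1z.png",cv2.resize(im[140:300,210:420],None,fx=3.7,fy=3.7,interpolation=cv2.INTER_CUBIC))
```

```text
(no output)
```

View pics/c1z.png

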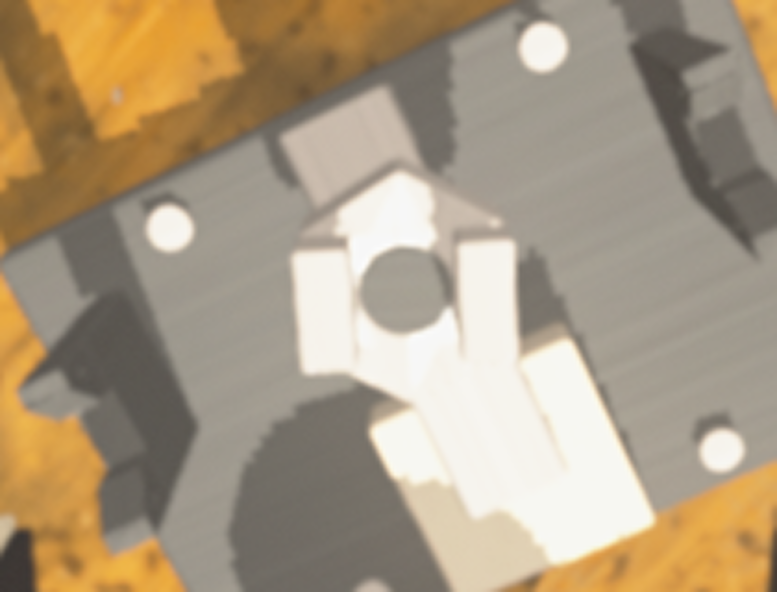

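Run:
```python
from h import *
import pickle
s,c=pickle.load(open('pics/c1.pkl','rb'))
f=lambda l:np.array(l,float)/3.7+[210,140]
M=R.from_euler('xyz',s['tool_rot']).as_matrix();print('jaw yaw',np.arctan2(M[1,1],M[0,1]))
l=unproj(f([(292,252),(350,248),(355,372),(302,374),(457,240),(516,240),(520,366),(463,362)]),.083,c)
print('nut',l.mean(0)); d=l[4:].mean(0)-l[:4].mean(0);print(np.linalg.norm(d),np.arctan2(d[1],d[0]))
for a,b in((1,2),(0,3),(4,7),(5,6)): e=l[b]-l[a];print(np.arctan2(e[1],e[0])-np.pi/2,np.linalg.norm(e))
print('stud?',unproj(f([(403,288)]),.065,c))
n=unproj(f([(722,145),(118,435)]),.065,c);e=n[1]-n[0];print('notch',n,n.mean(0),np.linalg.norm(e),np.arctan2(-e[0],e[1]))
h=unproj(f([(0,258),(495,10)]),.01,c);e=h[1]-h[0];print('plate edge',np.arctan2(-e[0],e[1]))
# overlay
p=np.array([[x,y,z] for z in(.083,) for x,y in((.012,.0145),(.025,.0145),(.025,-.0145),(.012,-.0145))])
```

```text
jaw yaw 1.257094395368434
nut [0.44810857 0.25409789 0.083     ]
0.03699934211746308 1.3164902233593785
-1.8559705378396132 0.028940565623826214
-1.8278125438478452 0.028544755325347875
-1.824340822300766 0.028402958800415882
-1.8287499219796666 0.029354617678639804
stud? [[0.44796003 0.25329434 0.065     ]]
notch [[0.43834309 0.33356008 0.065     ]
 [0.46174732 0.17537046 0.065     ]] [0.45004521 0.25446527 0.065     ] 0.15991157982030108 -2.9947076823221055
plate edge 0.14319797807036502
```

```bash
python3 -m inch '2 2 -30 0.055 1;0 0 -40 0 1;0 0 -40 0 1;0 0 -30 0 1;0 0 -17 0 1;0 0 -16 0 1;0 0 0 0 1;0 0 0 0 1'; python3 snap.py d1 wrist
```

```text
time: 1.87
tool_pos: [0.4475, 0.2553, 0.2316]
tool_rot: [-2.622, 1.569, -2.877]
contact_force: [-0.6, 0.7, 0.3]
opening: 0.0918
1.8667 [0.44753349 0.25530441 0.23156852] [ 0.37   0.533  1.765  0.     0.845 -0.946] [-0.6  0.7  0.3] 0.09179743257488668
```

View pics/d1.png

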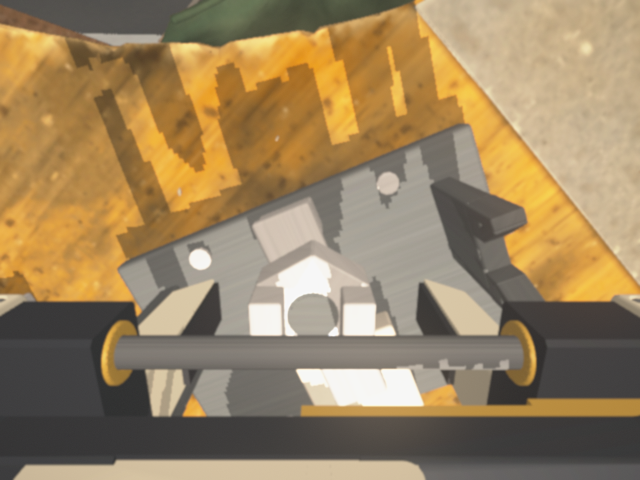

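The nut's lugs span columns 249–375 (centre 312), while the jaw centre is about 317, so the tool needs about 1.5–2 mm in -y. I'll correct that and close.

```bash
python3 -m inch '0 -1.5 0 0 1;0 0 0 0 0.5;0 0 0 0 0.5;0 0 0 0 0.5;0 0 0 0 0.45;0 0 0 0 0.45;0 0 0 0 0.45' 25; python3 -m inch '0 0 0 0 0.4;0 0 0 0 0.4;0 0 0 0 0.4' 25;python3 snap.py d2 wrist
```

```text
time: 2.5
tool_pos: [0.4484, 0.2529, 0.2318]
tool_rot: [0.989, 1.571, 0.732]
contact_force: [0.8, 0.2, 0.3]
opening: 0.0565
time: 2.75
tool_pos: [0.4483, 0.2525, 0.2317]
tool_rot: [-1.819, 1.57, -2.075]
contact_force: [-1.7, -5.0, 3.5]
opening: 0.0501
2.75 [0.44829353 0.25248043 0.23174673] [ 3.640e-01  5.320e-01  1.768e+00 -1.000e-03  8.430e-01 -9.500e-01] [-1.7 -5.   3.5] 0.05005168177706458
```

View pics/d2.png

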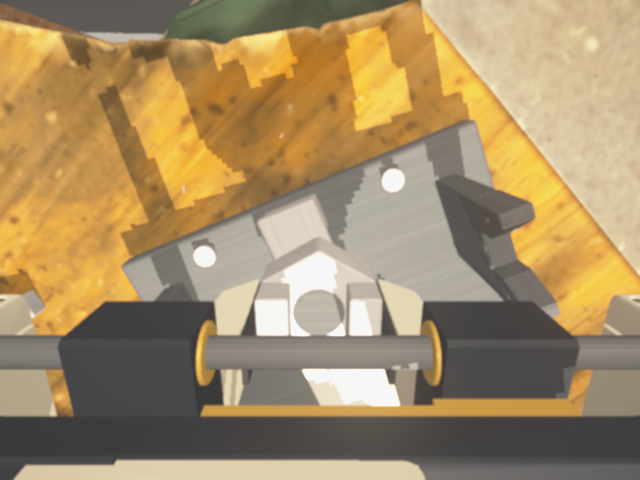

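```bash
python3 -m inch '0 -0.5 0 -0.1 0.4;0 0 0 -0.1 0.4;0 0 0 -0.1 0.4;0 0 0 -0.1 0.4' ; python3 -m inch '0 0 0 -0.1 0.4;0 0 0 -0.1 0.4;0 0 0 -0.1 0.4;0 0 0 -0.1 0.4'; python3 -m inch '0 0 0 -0.1 0.4;0 0 0 -0.1 0.4;0 0 0 -0.1 0.4;0 0 0 -0.07 0.4;0 0 0 0 0.4;0 0 0 0 0.4';python3 snap.py e1 wrist e1t top
python3 - <<'E'
from h import *
from cell import readout
M=R.from_euler('xyz',readout.observe()['tool_rot']).as_matrix();print('jaw yaw',np.arctan2(M[1,1],M[0,1]))
im=cv2.imread("pics/e1t.png")
cv2.imwrite("pics/e1tz.png",cv2.resize(im[190:310,140:290],None,fx=5,fy=5,interpolation=cv2.INTER_CUBIC))
E
```

```text
time: 3.13
tool_pos: [0.4482, 0.2523, 0.2317]
tool_rot: [-1.769, 1.57, -2.431]
contact_force: [-0.5, -3.5, 3.1]
opening: 0.0499
time: 3.47
tool_pos: [0.4482, 0.2522, 0.2317]
tool_rot: [-1.374, 1.57, -2.435]
contact_force: [-1.8, -4.2, 2.6]
opening: 0.0499
time: 3.97
tool_pos: [0.4481, 0.2522, 0.2317]
tool_rot: [-1.215, 1.57, -2.64]
contact_force: [-1.9, -5.1, 3.7]
opening: 0.0498
4.0167 [0.44814597 0.25220345 0.23176383] [ 0.363  0.531  1.768 -0.     0.843  0.218] [-2.2 -4.5  4.3] 0.049886291436609956
jaw yaw 0.14597611541362618
```

View pics/e1.png

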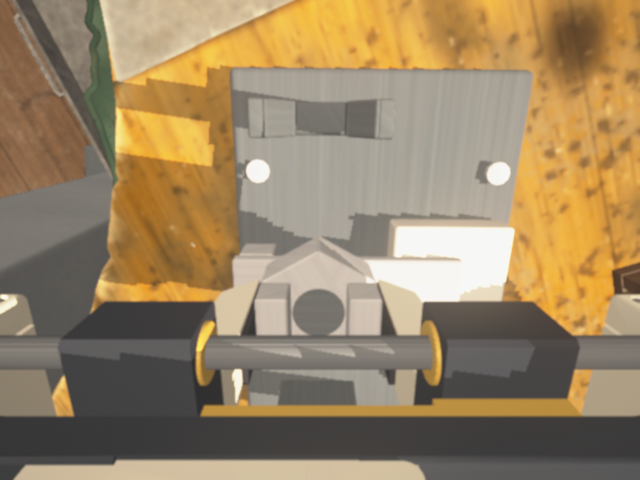

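The plate's far edge (232,70)–(530,71) and the cheek edge (249,98)–(393,98) are level in the tool view, so the slot is aligned to within about 0.005 rad. I'll release, rise and look again.

```bash
python3 -m inch '0 0 0 0 0.9;0 0 0 0 1;0 0 0 0 1;0 0 0 0 1;0 0 0 0 1;0 0 0 0 1'; python3 -m inch '0 0 20 0 1;0 0 35 0 1;0 0 40 0 1;0 0 40 0 1;0 0 30 0 1;0 0 10 0 1;0 0 0 0 1;0 0 0 0 1'; python3 snap.py f1 wrist
python3 - <<'E'
from h import *
from cell import readout
M=R.from_euler('xyz',readout.observe()['tool_rot']).as_matrix();print('jaw yaw',np.arctan2(M[1,1],M[0,1]))
im=cv2.imread("pics/f1.png")
cv2.imwrite("pics/f1z.png",cv2.resize(im[110:310,225:425],None,fx=3,fy=3,interpolation=cv2.INTER_CUBIC))
E
```

```text
time: 4.57
tool_pos: [0.4484, 0.2525, 0.2317]
tool_rot: [2.054, 1.57, 0.628]
contact_force: [0.7, 0.2, -0.1]
opening: 0.0848
time: 5.23
tool_pos: [0.4481, 0.2523, 0.4061]
tool_rot: [-1.17, 1.571, -2.597]
contact_force: [0.2, 0.8, -0.7]
opening: 0.092
5.2333 [0.44812756 0.25231586 0.40611028] [ 0.364  0.321  1.551 -0.     1.27   0.22 ] [ 0.2  0.8 -0.7] 0.09195176897348897
jaw yaw 0.14399694276193606
```

View pics/f1z.png

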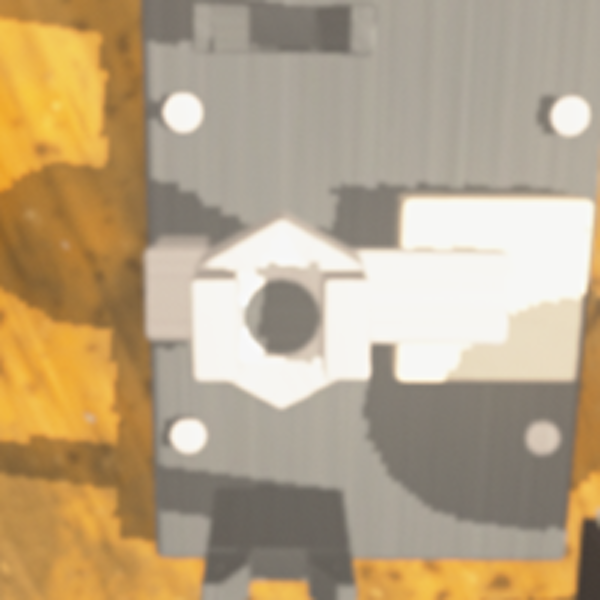

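Run:
```python
from h import *
import pickle
s,c=pickle.load(open('pics/f1.pkl','rb'))
f=lambda l:np.array(l,float)/3+[225,110]
l=unproj(f([(193,279),(238,279),(240,381),(195,381),(325,278),(368,278),(370,380),(327,380)]),.083,c)
n=l.mean(0);print('nut',n);
d=l[4:].mean(0)-l[:4].mean(0);print(np.linalg.norm(d),np.arctan2(d[1],d[0]))
for a,b in((1,2),(0,3),(4,7),(5,6)): e=l[b]-l[a];print(np.arctan2(e[1],e[0])+np.pi/2)
st=unproj(f([(282,317)]),.065,c);print('stud',st)
ch=unproj(f([(194,2),(375,2),(194,53),(372,53)]),.089,c);print(ch,ch.mean(0))
print('w',np.linalg.norm(ch[1]-ch[0]), np.linalg.norm(ch[2]-ch[0]))
a=ch.mean(0);k=unproj(f([(204,590),(353,590)]),.089,c);print(k,np.linalg.norm(k[1]-k[0]))
fl=unproj(f([(250,28),(318,28)]),.065,c);print('floor far',fl)
fn=unproj(f([(250,578),(308,578)]),.065,c);print('floor near',fn,fn.mean(0))
e=a[:2]-n[:2];print('nut->cheek',np.hypot(*e),np.arctan2(-e[0],e[1]))
h=unproj(f([(145,0),(160,555)]),.01,c);print(h)
e=h[0]-h[1];print('plate left edge yaw',np.arctan2(-e[0],e[1]))
h=unproj(f([(160,555),(565,555)]),.01,c);e=h[1]-h[0];print('plate near edge',np.arctan2(e[1],e[0]))
```

```text
nut [0.44879915 0.25392645 0.083     ]
0.036437673292590525 0.15166888684409296
0.1522421975877304
0.14035841056858422
0.17521561859095014
0.18655829934467905
stud [[0.44895598 0.25318911 0.065     ]]
[[0.4145303  0.33631548 0.089     ]
 [0.45935043 0.34281697 0.089     ]
 [0.41601515 0.32414348 0.089     ]
 [0.46066292 0.33061816 0.089     ]] [0.4376397  0.33347352 0.089     ]
w 0.045289209833915406 0.012262234778125042
[[0.43725377 0.17426311 0.089     ]
 [0.48052584 0.18051677 0.089     ]] 0.0437216162120995
floor far [[0.42865946 0.33210539 0.065     ]
 [0.44697953 0.33476247 0.065     ]]
floor near [[0.45118838 0.16768642 0.065     ]
 [0.46933125 0.17030865 0.065     ]] [0.46025982 0.16899754 0.065     ]
nut->cheek 0.08032602414198238 0.1393778189235861
[[0.39327874 0.33556353 0.01      ]
 [0.41969525 0.14388374 0.01      ]]
plate left edge yaw 0.13695314363454333
plate near edge 0.14356219905211462
```

View pics/f1.png

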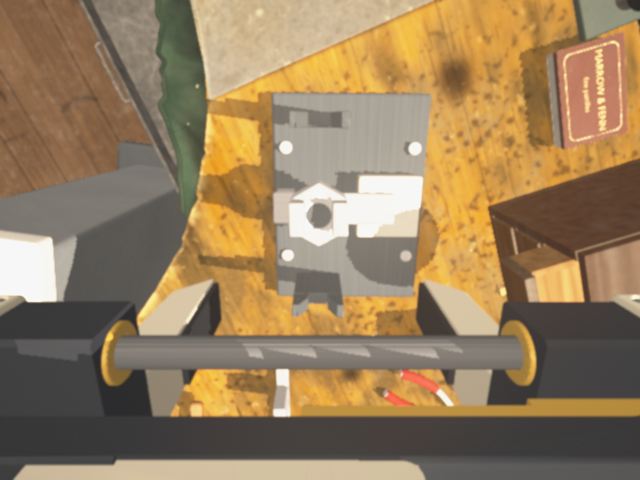

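Run:
```python
from h import *
SC=dict(fx=519.8029,fy=519.8029,cx=312.0536,cy=240.4396,W=np.array([[0.84529889,-0.5342632,0.00571072,-0.33582973],[-0.21101793,-0.34364898,-0.91508295,0.21964049],[0.49085763,0.77231355,-0.40322522,0.60451448]]))
K=lambda c:np.array([[c['fx'],0,c['cx']],[0,c['fy'],c['cy']],[0,0,1]])@c['W']
def tri(a,b):
    p=cv2.triangulatePoints(K(TOP),K(SC),np.array(a,float).reshape(2,1),np.array(b,float).reshape(2,1)).ravel();p=p[:3]/p[3]
    return p,proj([p])[0],proj([p],SC)[0]
print(tri((381,204),(413,306)))
print(tri((409,184),(478,300)))
# points on the upper part: for scene (515,100), find along top curve (408,150)
for u in [(408,140),(407,110),(404,60),(401,10)]:
    for z in (.1,.2,.3,.4,.5): 
        P=unproj(u,z);print(u,z,P[0][:2].round(3),proj(P,SC)[0].round(0))
```

```text
(array([ 0.56022823, -0.04507478,  0.01167895]), array([381.36721133, 203.49201239]), array([412.2281744 , 306.17411827]))
(array([ 0.60911132, -0.10592728,  0.03201461]), array([416.69394542, 175.08650479]), array([463.61917057, 303.56074929]))
(408, 140) 0.1 [ 0.65  -0.077] [473. 251.]
(408, 140) 0.2 [ 0.614 -0.057] [455. 192.]
(408, 140) 0.3 [ 0.578 -0.036] [434. 125.]
(408, 140) 0.4 [ 0.542 -0.016] [412.  50.]
(408, 140) 0.5 [0.506 0.004] [386. -34.]
(407, 110) 0.1 [ 0.703 -0.076] [495. 244.]
(407, 110) 0.2 [ 0.661 -0.056] [476. 186.]
(407, 110) 0.3 [ 0.62  -0.036] [455. 122.]
(407, 110) 0.4 [ 0.578 -0.015] [430.  49.]
(407, 110) 0.5 [0.536 0.005] [403. -33.]
(404, 60) 0.1 [ 0.794 -0.072] [529. 232.]
(404, 60) 0.2 [ 0.742 -0.052] [509. 178.]
(404, 60) 0.3 [ 0.69  -0.032] [486. 117.]
(404, 60) 0.4 [ 0.638 -0.013] [460.  48.]
(404, 60) 0.5 [0.586 0.007] [430. -31.]
(401, 10) 0.1 [ 0.888 -0.068] [560. 221.]
(401, 10) 0.2 [ 0.825 -0.048] [539. 170.]
(401, 10) 0.3 [ 0.763 -0.029] [515. 112.]
(401, 10) 0.4 [ 0.7  -0.01] [488.  47.]
(401, 10) 0.5 [0.637 0.01 ] [456. -30.]
```

Run:
```python
import cv2
im=cv2.imread("pics/a_scene.png")
cv2.imwrite("pics/b4.png",cv2.resize(im[0:400,300:640],None,fx=1.5,fy=1.5))
```

```text
(no output)
```

View pics/b4.png

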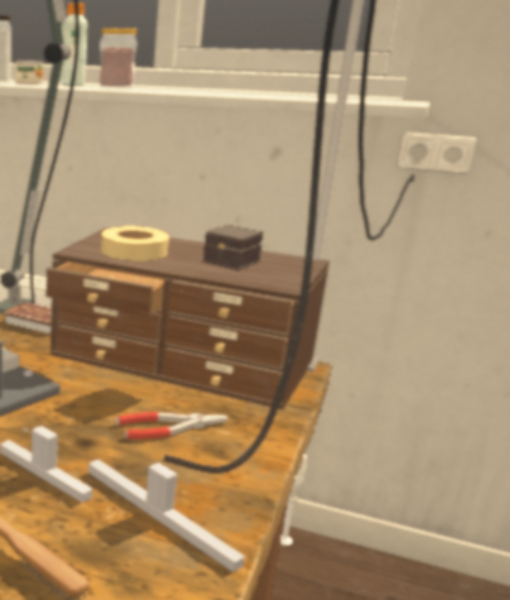

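```bash
python3 -m inch '5 -40 0 -0.0125 1;5 -40 0 -0.0125 1;5 -40 0 -0.0125 1;5 -40 0 -0.0125 0.8;5 -40 0 -0.0125 0.6;5 -40 0 -0.0125 0.6;5 -40 0 -0.0125 0.6;5 -40 0 -0.0125 0.6'; python3 -m inch '4 -38 0 0 0.6;0 0 -40 0 0.6;0 0 -40 0 0.6;0 0 0 0 0.6;0 0 0 0 0.6;0 0 0 0 0.6'; python3 snap.py g1 wrist
```

```text
time: 5.95
tool_pos: [0.4879, -0.0696, 0.4045]
tool_rot: [-1.937, 1.567, 2.819]
contact_force: [1.1, 0.4, -0.9]
opening: 0.0628
time: 6.45
tool_pos: [0.4928, -0.1054, 0.3274]
tool_rot: [-2.52, 1.571, 2.237]
contact_force: [1.5, 0.1, 0.7]
opening: 0.0553
6.45 [ 0.49278703 -0.10543166  0.32736369] [-0.363  0.382  1.696  0.     1.064 -0.408] [1.5 0.1 0.7] 0.055318870548149386
```

View pics/g1.png

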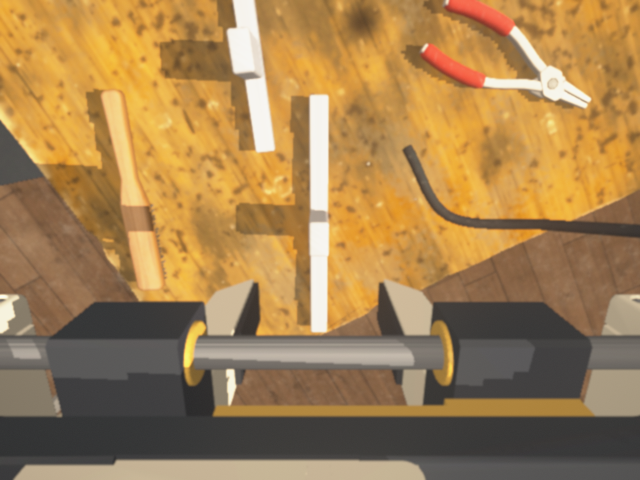

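Run:
```python
from h import *
im=cv2.imread("pics/g1.png")
cv2.imwrite("pics/g1z.png",cv2.resize(im[85:340,270:370],None,fx=3.1,fy=2.3,interpolation=cv2.INTER_CUBIC))
```

```text
(no output)
```

View pics/g1z.png

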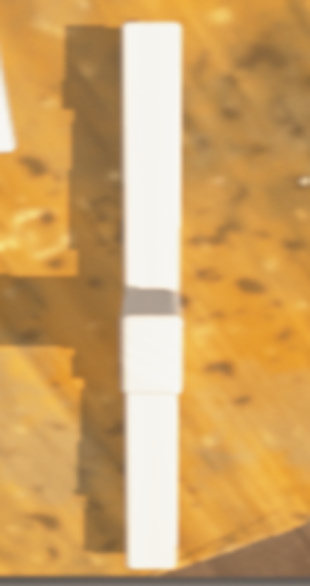

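Run:
```python
from h import *
import pickle
s,c=pickle.load(open('pics/g1.pkl','rb'))
f=lambda l:np.array(l,float)/[3.1,2.3]+[270,85]
M=R.from_euler('xyz',s['tool_rot']).as_matrix();print('jaw yaw',np.arctan2(M[1,1],M[0,1]))
b=unproj(f([(124,23),(182,23),(177,568),(127,568)]),.012,c);print(b,b.mean(0))
e=b[0]+b[1]-b[2]-b[3];print(np.linalg.norm(e)/2,np.arctan2(-e[0],e[1]))
h=unproj(f([(122,317),(182,317),(183,392),(123,392)]),.052,c);print(h,h.mean(0))
```

```text
jaw yaw 0.04460222558996226
[[ 0.48251133 -0.00683485  0.012     ]
 [ 0.49629772 -0.00621953  0.012     ]
 [ 0.50535231 -0.20481857  0.012     ]
 [ 0.49093138 -0.20545255  0.012     ]] [ 0.49377318 -0.10583138  0.012     ]
0.19880046770477403 0.04396438365131107
[[ 0.48615517 -0.09352217  0.052     ]
 [ 0.49977478 -0.09291878  0.052     ]
 [ 0.50129856 -0.11731756  0.052     ]
 [ 0.48730475 -0.1179362   0.052     ]] [ 0.49363331 -0.10542368  0.052     ]
```

```bash
python3 -m inch '1 0 -35 0 0.6;0 0 -35 0 0.6;0 0 -30 0 0.6;0 0 -18 0 0.6;0 0 -12 0 0.6;0 0 0 0 0.6;0 0 0 0 0.6'; python3 -m inch '0 0 0 0 0.1;0 0 0 0 0.1;0 0 0 0 0.1;0 0 0 0 0.1;0 0 0 0 0.1;0 0 0 0 0.1;0 0 0 0 0.1;0 0 0 0 0.1' 40
```

```text
time: 7.08
tool_pos: [0.4942, -0.1055, 0.1981]
tool_rot: [1.164, 1.569, -0.362]
contact_force: [0.1, 0.4, -0.6]
opening: 0.0551
time: 7.75
tool_pos: [0.4933, -0.1056, 0.1968]
tool_rot: [1.558, 1.571, 0.031]
contact_force: [0.6, -0.5, 2.1]
opening: 0.014
```

```bash
python3 -m inch '0 0 10 0 0.1;0 0 30 0 0.1;0 0 35 0 0.1;0 0 35 0 0.1;0 0 30 0 0.1;0 0 10 0 0.1;0 0 0 0 0.1'; python3 -m inch '-4 30 0 0.01 0.1;-5 40 0 0.01 0.1;-5 40 0 0.01 0.1;-5 40 0 0.01 0.1;-5 40 0 0.01 0.1;-5 40 0 0.01 0.1;-5 40 0 0.01 0.1;-5 40 0 0.01 0.1'; python3 -m inch '-5 35 0 0.013 0.1;-1 14 0 0 0.1;0 0 0 0 0.1;0 0 0 0 0.1;0 0 0 0 0.1'; python3 snap.py i1 wrist i1t top i1s scene;  python3 - <<'E'
from h import *
from cell import readout
M=R.from_euler('xyz',readout.observe()['tool_rot']).as_matrix();print('jaw yaw',np.arctan2(M[1,1],M[0,1]),'tilt',M[:,0])
E
```

```text
time: 8.33
tool_pos: [0.4937, -0.1057, 0.3503]
tool_rot: [1.171, 1.564, -0.356]
contact_force: [0.6, 0.7, -3.3]
opening: 0.0141
time: 9.0
tool_pos: [0.4532, 0.2061, 0.3455]
tool_rot: [-1.379, 1.568, -2.826]
contact_force: [0.6, -0.5, -2.6]
opening: 0.014
time: 9.42
tool_pos: [0.4482, 0.2527, 0.3458]
tool_rot: [-1.133, 1.569, -2.567]
contact_force: [0.0, -0.3, -2.2]
opening: 0.0136
9.5167 [0.44851272 0.25227118 0.34629421] [ 0.363  0.379  1.641 -0.     1.123  0.228] [ 0.8  0.7 -2.5] 0.013727618421928269
jaw yaw 0.13517339542269852 tilt [-5.34908885e-04 -4.07053139e-04 -9.99999774e-01]
```

View pics/i1.png

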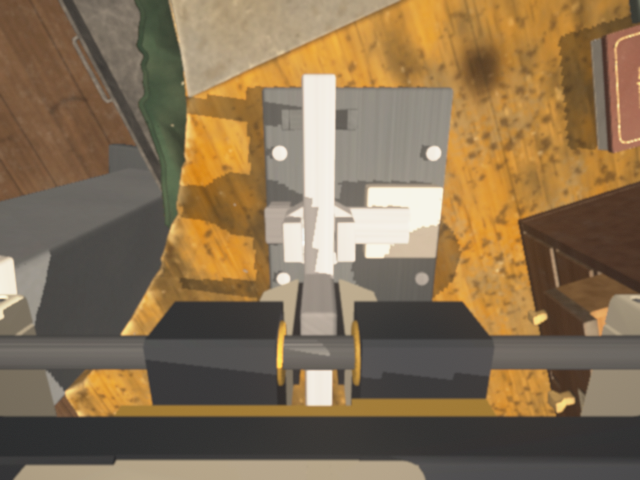

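View pics/i1s.png

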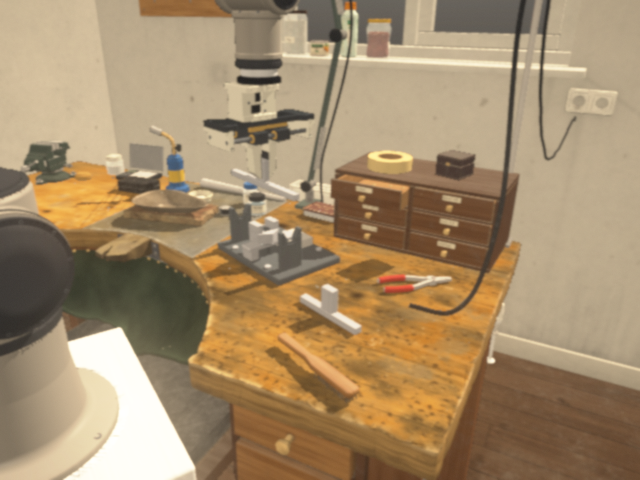

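Run:
```python
from h import *
im=cv2.imread("pics/i1.png")
cv2.imwrite("pics/i1z.png",cv2.resize(im[65:305,255:385],None,fx=4,fy=2.4,interpolation=cv2.INTER_CUBIC))
```

```text
(no output)
```

View pics/i1z.png

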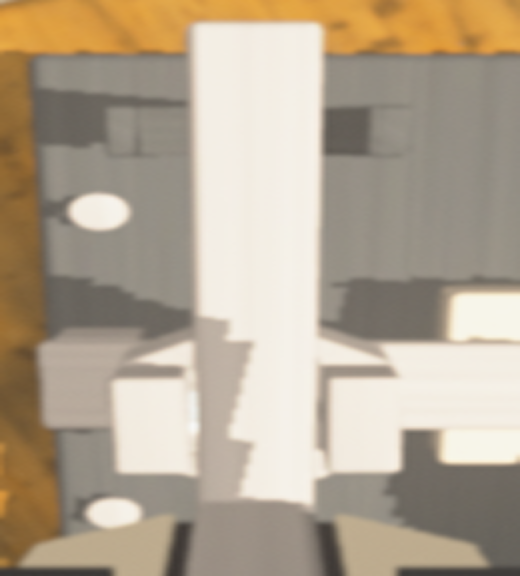

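Run:
```python
from h import *
import pickle
s,c=pickle.load(open('pics/i1.pkl','rb'))
f=lambda l:np.array(l,float)/[4,2.4]+[255,65]
zt=s['tool_pos'][2]-.197+.012;print('bar top z',zt)
b=unproj(f([(190,24),(323,24),(200,500),(316,500)]),zt,c)
m0=(b[0]+b[1])/2;m1=(b[2]+b[3])/2;print(m0,m1,np.linalg.norm(b[1]-b[0]),np.linalg.norm(b[2]-b[3]))
e=m0-m1;print('yaw',np.arctan2(-e[0],e[1]))
yw=.137;ctr=m0[:2]+.1*np.array([np.sin(yw),-np.cos(yw)]);print('bar centre',ctr)
ch=unproj(f([(106,104),(410,104),(108,157),(404,157)]),.089,c);print('cheek',ch.mean(0),np.linalg.norm(ch[1]-ch[0]))
l=unproj(f([(113,378),(190,378),(117,473),(190,473),(328,378),(400,378),(330,472),(400,472)]),.083,c);print('nut',l.mean(0))
a=ch.mean(0)[:2];print('seat from cheek',a+.081*np.array([np.sin(yw),-np.cos(yw)]))
a=l.mean(0)[:2]-ch.mean(0)[:2];print(np.arctan2(a[0],-a[1]))
```

```text
bar top z 0.16080027884118847
[0.43484799 0.35045898 0.16080028] [0.44693506 0.26441426 0.16080028] 0.013475853114526906 0.013755340235687108
yaw 0.1395610715174679
bar centre [0.44850517 0.25139597]
cheek [0.43737757 0.33339898 0.089     ] 0.04535687855991625
nut [0.44861232 0.25422439 0.083     ]
seat from cheek [0.44843989 0.25315794]
0.1409573963501914
```

Bar is centred in x on the seat line and parallel to it within about 0.002 rad. It needs +1.5 mm in y. Lowering.

```bash
python3 -m inch '0 1.5 -20 0 0.1;0 0 -20 0 0.1;0 0 -8 0 0.1;0 0 0 0 0.1;0 0 0 0 0.1'; python3 snap.py j1 wrist j1s scene
python3 - <<'E'
import cv2
im=cv2.imread("pics/j1s.png")
cv2.imwrite("pics/j1sz.png",cv2.resize(im[170:290,210:345],None,fx=4.5,fy=4.5,interpolation=cv2.INTER_CUBIC))
E
```

```text
time: 9.98
tool_pos: [0.4487, 0.2545, 0.2989]
tool_rot: [-1.221, 1.57, -2.655]
contact_force: [0.1, 0.3, -1.3]
opening: 0.0136
10.0333 [0.4488288  0.2546568  0.29952064] [ 0.368  0.437  1.697 -0.     1.006  0.231] [ 0.7  0.4 -1.5] 0.013862765982364206
```

View pics/j1sz.png

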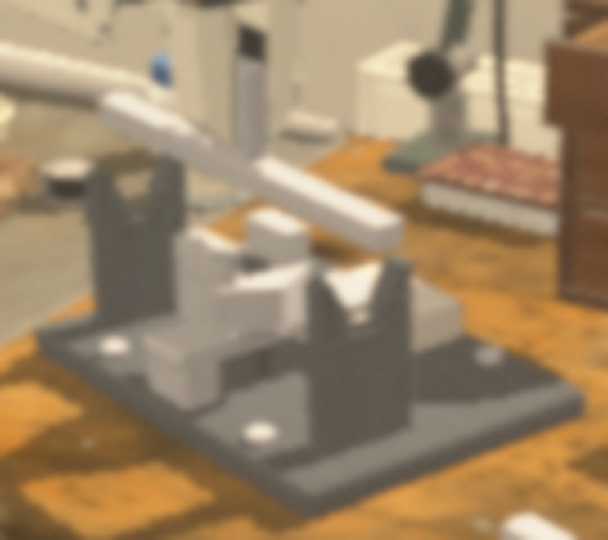

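View pics/j1.png

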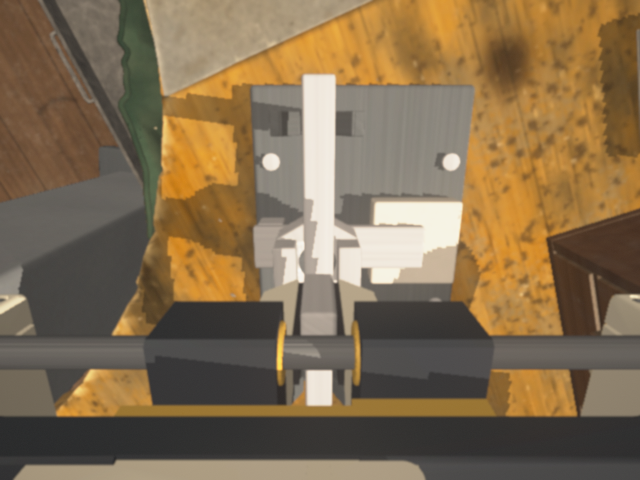

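```bash
python3 -m inch '0 0 -12 0 0.1;0 0 -10 0 0.1;0 0 -7 0 0.1;0 0 -4 0 0.1;0 0 0 0 0.1;0 0 0 0 0.1'; python3 -m inch '0 0 -2 0 0.1;0 0 0 0 0.1;0 0 0 0 0.1'; python3 snap.py k1 wrist k1s scene
python3 - <<'E'
import cv2
im=cv2.imread("pics/k1s.png")
cv2.imwrite("pics/k1sz.png",cv2.resize(im[170:290,210:345],None,fx=4.5,fy=4.5,interpolation=cv2.INTER_CUBIC))
E
```

```text
time: 10.58
tool_pos: [0.4484, 0.2549, 0.2657]
tool_rot: [-1.089, 1.571, -2.522]
contact_force: [-0.6, 0.2, -1.9]
opening: 0.0139
time: 10.83
tool_pos: [0.4484, 0.2549, 0.264]
tool_rot: [1.709, 1.57, 0.275]
contact_force: [-0.6, 0.4, -2.6]
opening: 0.0139
10.8833 [0.44839294 0.25493472 0.26395253] [ 0.368  0.485  1.736 -0.     0.92   0.231] [ 0.2 -0.4 -2.2] 0.013503194904825166
```

View pics/k1sz.png

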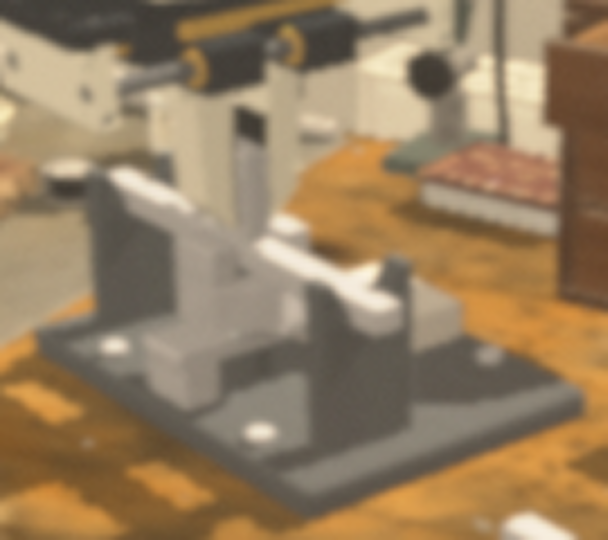

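View pics/k1.png

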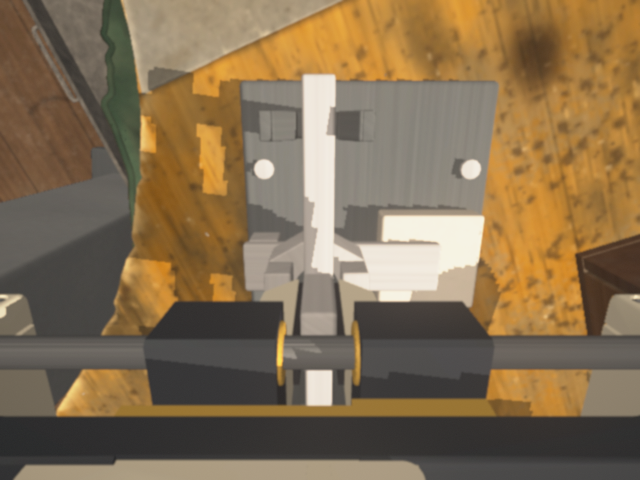

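The bar is inside both notches and about 2 mm above the floors. Easing down.

```bash
python3 -m inch '0 0 -1 0 0.1;0 0 0 0 0.1;0 0 0 0 0.1'; python3 -m inch '0 0 -0.6 0 0.1;0 0 0 0 0.1;0 0 0 0 0.1';python3 -m inch '0 0 -0.4 0 0.1;0 0 0 0 0.1;0 0 0 0 0.1'
```

```text
time: 11.18
tool_pos: [0.4483, 0.2549, 0.2627]
tool_rot: [0.691, 1.571, -0.743]
contact_force: [0.2, 0.2, -3.2]
opening: 0.0137
time: 11.43
tool_pos: [0.4483, 0.2549, 0.2621]
tool_rot: [1.319, 1.571, -0.115]
contact_force: [0.2, 0.6, -1.3]
opening: 0.0139
time: 11.68
tool_pos: [0.4484, 0.2549, 0.2618]
tool_rot: [1.786, 1.571, 0.352]
contact_force: [-0.2, -0.6, -0.8]
opening: 0.014
```

```bash
python3 -m inch '0 0 0 0 0.22;0 0 0 0 0.22;0 0 0 0 0.22;0 0 0 0 0.22' ; python3 -m inch '0 0 4 0 0.25;0 0 10 0 0.3;0 0 20 0 0.3;0 0 35 0 0.3;0 0 35 0 0.3;0 0 30 0 0.3;0 0 0 0 0.3;0 0 0 0 0.3'; python3 snap.py l1 wrist l1s scene l1t top
python3 - <<'E'
import cv2
im=cv2.imread("pics/l1s.png")
cv2.imwrite("pics/l1sz.png",cv2.resize(im[170:290,210:345],None,fx=4.5,fy=4.5,interpolation=cv2.INTER_CUBIC))
E
```

```text
time: 12.02
tool_pos: [0.4484, 0.2549, 0.2619]
tool_rot: [1.76, 1.57, 0.326]
contact_force: [0.7, -0.6, 0.7]
opening: 0.0201
time: 12.68
tool_pos: [0.4484, 0.2549, 0.3984]
tool_rot: [1.794, 1.565, 0.36]
contact_force: [0.7, 0.2, -0.9]
opening: 0.0272
12.7833 [0.44796724 0.25475115 0.39543517] [ 0.368  0.332  1.565 -0.     1.245  0.231] [ 0.3  0.3 -0.2] 0.027856986165103813
```

View pics/l1sz.png

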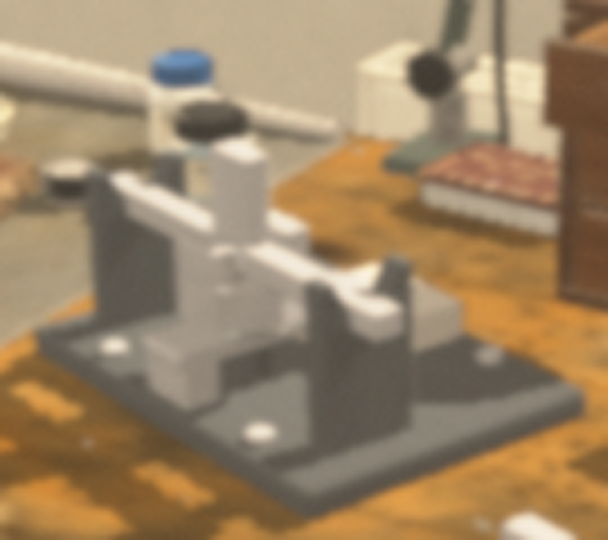

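View pics/l1.png

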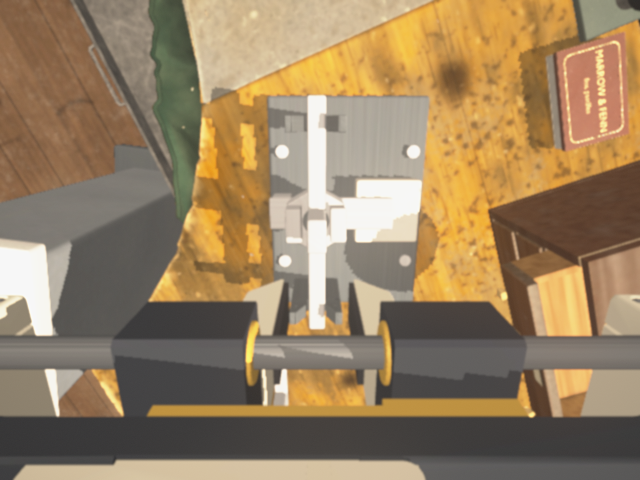

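Run:
```python
from h import *
import pickle
im=cv2.imread('pics/l1s.png');im=cv2.resize(im[170:290,210:345],None,fx=5.5,fy=5.5,interpolation=cv2.INTER_CUBIC)
w=cv2.imread('pics/l1.png');w=cv2.resize(w[85:335,255:385],None,fx=3,fy=2.35,interpolation=cv2.INTER_CUBIC)
_,cs=pickle.load(open('pics/l1s.pkl','rb'));_,cw=pickle.load(open('pics/l1.pkl','rb'))
C=(.4484,.2535,.138)
rects=[[(sx*.007,sy*.1,.077) for sx,sy in((1,1),(1,-1),(-1,-1),(-1,1))],[(sx*.007,sy*.013,.117) for sx,sy in((1,1),(1,-1),(-1,-1),(-1,1))],
 [(x,sy*y,.083) for x,sy,y in((.012,1,.0145),(.025,1,.0145),(.025,-1,.0145),(.012,-1,.0145))]]
for r in rects:
    P=xf(r,*C)
    cv2.polylines(im,[np.int32((proj(P,cs)-[210,170])*5.5)],True,(0,0,255),1)
    cv2.polylines(w,[np.int32((proj(P,cw)-[255,85])*[3,2.35])],True,(0,0,255),1)
cv2.imwrite('pics/m1.png',im);cv2.imwrite('pics/m2.png',w)
```

```text
(no output)
```

View pics/m1.png

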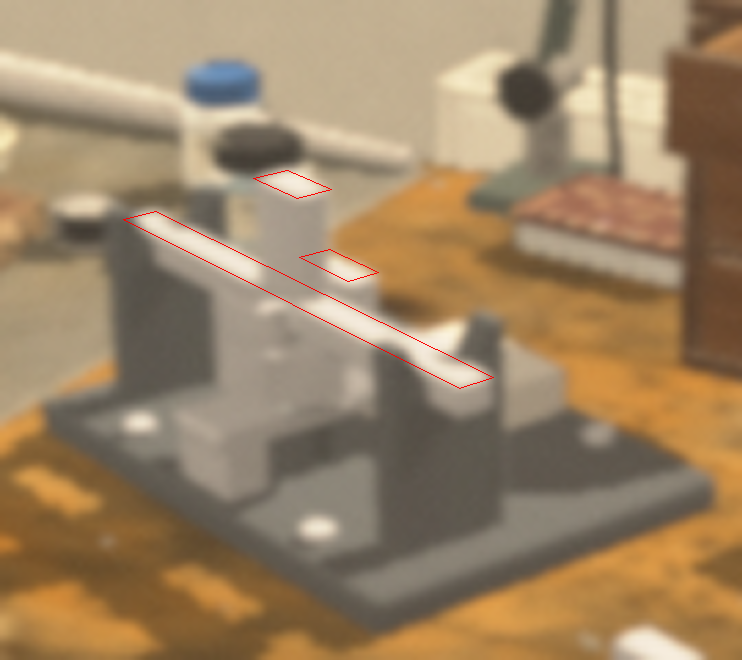

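View pics/m2.png

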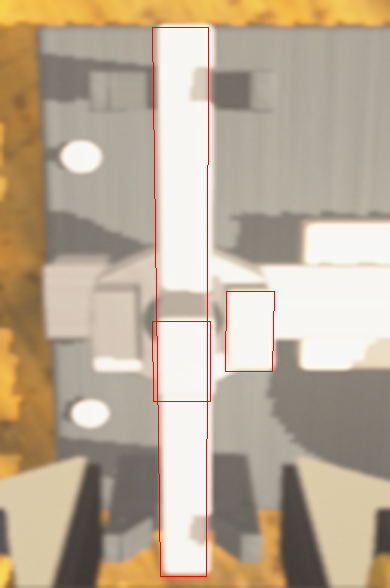

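The seated model (red outlines) matches the bar, handle top and lug in the scene view to about 1 mm. The wrist overlay is off by a uniform 1–2 mm sideways, within calibration. The cotter lies in the slot and both notches, so I'm handing in.

```bash
python3 -c "
from cell import workorder
print(workorder.hand_in())"
```

```text
the job is handed in; nothing more can be done
None
```

The job is done and was handed in at about 12.8 s of the 54 s allowed. I turned the nut about 1.17 rad clockwise, so its slot lines up with the cheek notches to within about 0.01 rad. I then picked up the long cotter by its handle and set it down, handle up, in the slot and both notches. The robot was clear of everything, about 130 mm above the work, when I handed in. I did not touch the short cotter.

**Last checks:**
- **Seating:** in the scene camera the bar, handle top and lug matched the fully seated model, with the underside at 65 mm, to about 1 mm. The wrist pose at release and the unloading of the wrist force also agreed with it being seated.
- **Centring:** the cotter is within about 2 mm of central along the notches.
- **Forces:** the highest reading I saw was about 7 N, well under the limits.

**One small disagreement:** the wrist-camera overlay was offset sideways by about 1–2 mm. The shift was the same for the bar and the clamp, so I put it down to calibration or the arm still settling, not to a misfit.

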